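Punch the drill spot on the shelf bracket

TASK

A new cup shelf is going up in the tea shop: take the yellow spring punch by its sleeve, stand it upright on the red spot of the bracket blank, and press the sleeve straight down until the hidden spring snaps and the sleeve stays down. Fire it only there, leave the bracket with the blue spot alone, and let go with the punch left standing upright on the red spot.

Things in the scene. Friction and masses are not known exactly. Their poses are not given: they have to be found in the camera images.
- punch_grip (a point): Centre of the spring punch's sleeve: a yellow upright cylinder, 26 mm across, 90 tall, two black bands, on a 14 mm shank over a dark steel foot disc 52 mm across, 10 thick. Stands loose, 370 g. Cocked, this point is 79 mm above the foot's underside (sleeve from 34 to 124); snapped, 10 mm lower. z: punch axis, up; its point is on this axis under the foot. Lifting the sleeve lifts the foot too.
- punch_sleeve (a joint): How far the sleeve is pressed down towards the foot, m: 0 cocked (start), 0.010 fully down. It holds firm until pressed with about 10 N, then gives way: the resistance falls off as it goes down, and from about 7 mm on it runs to the bottom and stays there by itself. Let go earlier and it springs back up.
- drill_spot (a point): Centre of the red spot (30 mm across) on the upper face, 6 mm above the counter, of a loose pale metal bracket blank (550 g) lying flat. The blank is 160 mm (x) by 80 (y), 6 thick; a lip along its +x end stands 28 mm above the counter. The spot is midway across, 65 mm from the plain end and 89 from the lip.
- blue_spot (a point): Centre of the blue spot on the other bracket blank, the same in every other way. It is not to be punched or shifted.
Mind the look-alikes: they are no part of the job. Leave any green look-alike of the part that bears drill_spot alone.

How it is judged:
On the way, in this order (a step that is already met when the one before it is completed fails the run):
1. the punch, still cocked, is set upright on the red spot (horizontal distance between punch_grip and drill_spot below 0.015 m and z of punch_grip in the frame of drill_spot below 0.09 m and angle between punch_grip's own z axis and vertical below 0.175 rad and value of joint punch_sleeve below 0.004 m), for 0.05 s.
2. the sleeve is pressed down until the spring snaps, on the red spot (horizontal distance between punch_grip and drill_spot below 0.015 m and z of punch_grip in the frame of drill_spot below 0.075 m and angle between punch_grip's own z axis and vertical below 0.175 rad and value of joint punch_sleeve above 0.008 m), for 0.1 s.
At the end, for the whole second after the job is handed in: The punch stands upright (10 degrees) on the red spot, its axis within 15 mm of the centre, its sleeve more than 8 mm down and staying there; the red-spotted bracket lies flat (5 degrees), the blue-spotted one within 20 mm of where it lay (all of step 2 and angle between drill_spot's own z axis and vertical below 0.09 rad and distance of blue_spot from where it was at the start of the episode below 0.02 m); the robot touches nothing.
It fails at once if the punch is fired (sleeve down more than 7 mm) with its axis more than 15 mm from the centre of the red spot (value of joint punch_sleeve above 0.007 m and horizontal distance between punch_grip and drill_spot above 0.015 m).
It fails at once if the bracket with the blue spot is shifted by more than 20 mm (distance of blue_spot from where it was at the start of the episode above 0.02 m).
It also fails if it takes over 35 s, if anything falls off the work surface, if the arm or the gripper's body presses on something with over 40 N, if the wrist force passes 120 N, or if a joint passes its speed limit or range.

ROBOT

A 7-joint arm with a two-finger parallel gripper is mounted at the origin on the work surface. World frame = base frame: x ahead of the robot, y to its left, z up, the work surface at z = 0. Lengths are in m, angles in rad, forces in N, time in s.
With the tool pointing down it reaches from about 0.425 to 0.875 m from the base axis. Payload 9.9 kg.
Tool frame: the origin (TCP) lies between the finger pads; the fingertips stand 25 mm ahead of it and the grasp point (between the pads) lies 6 mm ahead of it; z points along the fingers, y is the direction in which the jaws open and shut (so a half turn about z gives the same grasp; the last joint's range is limited). The gripper opens to 85 mm and grips with 20 to 120 N. Pads are 22 mm wide; open, the fingers measure 114 mm over their backs; the gripper's body (76 mm by 85 mm) begins 54 mm behind the grasp point. The pads swing forward as they close: fully open they stand 13 mm farther back than shut.
Start: joints at [1.161, 0.576, 0.025, 1.437, -0.015, 1.129, -0.057], TCP at [0.216, -0.639, 0.256] pointing down, gripper open.
Joint ranges: [-2.76, 2.76], [-0.34, 2.15], [-1.52, 1.57], [0.19, 2.46], [-1.09, 4.23], [0.17, 1.99], [-2.82, 2.82]. Speed limits (rad/s): [2.22, 2.22, 3.01, 3.01, 3.14, 3.14, 3.14].

INTERFACE

Orientations are given as a 3x3 rotation matrix whose columns are the frame's x, y, z axes.
In Python, from station import * gives the robot as it stands.
- The arm moves only by the tool move_arm, never from a script. Its argument "steps" is a list of rows, each a list of 3 entries, a list of its own where there are three numbers: the closure, from -1 (fully open) to 1 (shut), then the shift along the world's x, y, z in mm, then the turn, a rotation vector about the world's x, y, z in rad. A call has 1 to 8 rows; each row shifts and turns the pose as measured when the row begins; what a row does not reach is not made up. A row lasts 1/10 s, in which the tool goes at most 50 mm and 8.59 degrees, less where a joint would pass 70% of its speed; a pose out of reach is approached as far as the arm can. A call with a gripper value outside its range is refused whole. The fingers move at their own pace and stop on an object; "newtons" is the grip in N (left out, the last holds). Time passes only in rows, so rows that do not move let the fingers close. It gives the time, the measured TCP pose, the force and the opening at its end, in the units of the state.
- get_state(): the state, without advancing time (a new reading comes with each control period).
- read_camera(name): name is "scene" or "top" or "wrist"; returns a dict with "frame" (480x640x3 uint8, red, green, blue), "intrinsics" (3x3 intrinsics, pixels), "T" (4x4, takes a point from camera to world coordinates). Camera axes: x right, y down, z forward; pixel columns grow to the right and rows downward; lengths in m; the calibration is good to about 2 mm. The wrist camera is an equidistant fisheye: a pixel r from the principal point sees the ray r / f radians off the axis. A picture is of the moment at which its call begins. There is no depth.
- close_job(): hands the job in, once; it reports no verdict.
The state is a dict: "t": time; "qpos": joint angles; "qvel": joint speeds; "joint_efforts": joint torques, N m; "tool_pos": TCP position; "eef_rot": TCP orientation; "force": force on the tool from outside, world axes, zero at the start; "torque": the same for the moment, N m; "grip_width": finger opening in m.
Only numpy, scipy, OpenCV 4.12 (cv2) and the standard library are available. Lean on these libraries where they do the work, as an engineer would, in place of code of your own. Each camera call takes 0.05 s, during which the arm holds its last target. There are 200 camera calls.

## Working session

There is one attempt and no reset: what is moved stays moved. The work goes in short steps, Python scripts to look and compute and a tool call to move; the robot and the scene stay as the last step left them, time stands still between calls to the robot, and variables do not carry over. Pictures are saved under pics/ and viewed, about 8 in all and at most 12, crops included, and the job is handed in when it is done.

Besides the shell and the picture viewer there is one more tool, called after "Call:" as name(argument=value, ...), one argument or row to a line, values as JSON. move_arm: Moves the arm, as the interface text tells. Its arguments: {"type":"object","properties":{"steps":{"type":"array"},"newtons":{"type":"number"}},"required":["steps"]}

```bash
mkdir -p pics; python3 - <<'E'
from station import *
import cv2,numpy as np
ims=[]
for n in("scene","top"):
    c=read_camera(n); cv2.imwrite(f"pics/{n}0.png",c["frame"][:,:,::-1]); print(n,c["intrinsics"].round(1).tolist(),c["T"].round(4).tolist())
s=get_state(); print(s["t"],s["tool_pos"],s["eef_rot"],s["force"],s["grip_width"])
E
```

```text
scene [[472.1, 0.0, 327.7], [0.0, 472.1, 242.1], [0.0, 0.0, 1.0]] [[-0.7393, 0.5081, -0.4419, 0.9829], [0.6732, 0.5435, -0.5013, 0.7333], [-0.0145, -0.6682, -0.7439, 0.9052], [0.0, 0.0, 0.0, 1.0]]
top [[444.4, 0.0, 324.8], [0.0, 444.4, 235.2], [0.0, 0.0, 1.0]] [[-0.0167, -0.9822, 0.1871, 0.2376], [-0.9998, 0.0184, 0.0077, 0.156], [-0.011, -0.187, -0.9823, 1.2744], [0.0, 0.0, 0.0, 1.0]]
0.1 [ 0.21594551 -0.63914687  0.25555258] [[ 9.47390253e-01  3.20080349e-01 -5.27501286e-04]
 [ 3.20080777e-01 -9.47389287e-01  1.35428632e-03]
 [-6.62686304e-05 -1.45188068e-03 -9.99998944e-01]] [-0.46873034 -0.8516891   0.12066235] 0.08544076789094046
```

View pics/scene0.png

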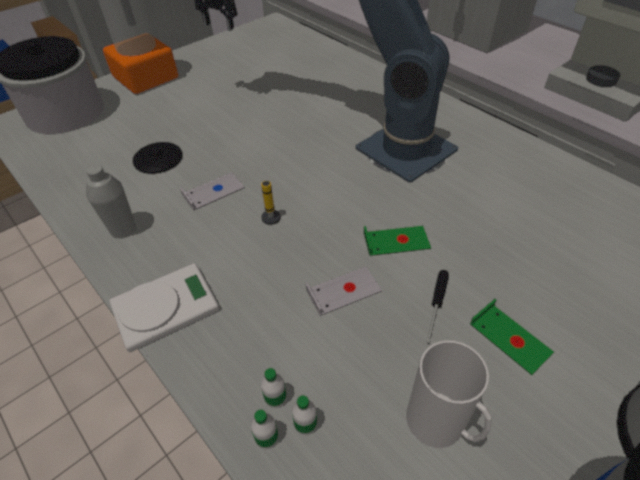

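View pics/top0.png

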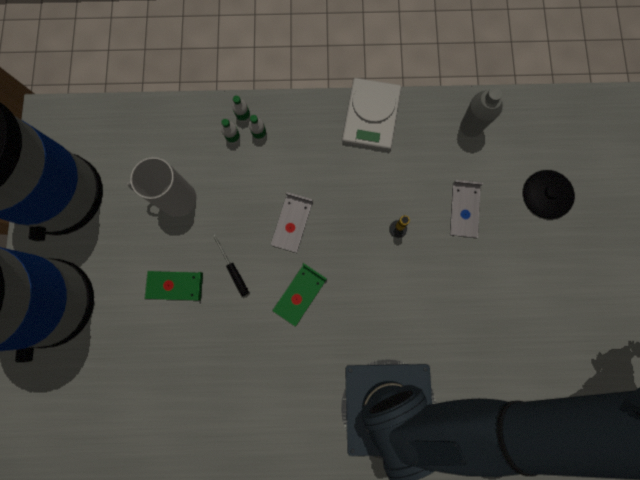

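The candidates for drill_spot, in top-view pixels, are the red spot on the pale bracket (291,228) and the red spots on the green look-alikes at (168,286) and (297,300). Only the pale one fits. The blue spot is at (465,214) and the punch is at about (400,228). I'll measure these and confirm them in one crop.

```bash
cat > h.py <<'E'
from station import *
import cv2,numpy as np
def ray(c,uv):
    K=c["intrinsics"];T=c["T"]
    d=T[:3,:3]@np.array([(uv[0]-K[0,2])/K[0,0],(uv[1]-K[1,2])/K[1,1],1]); return T[:3,3],d/np.linalg.norm(d)
def plane(c,uv,z):
    o,d=ray(c,uv); return o+d*(z-o[2])/d[2]
def blobs(c,lo,hi,a=15):
    h=cv2.cvtColor(c["frame"],cv2.COLOR_RGB2HSV); m=cv2.inRange(h,lo,hi)
    n,l,s,ce=cv2.connectedComponentsWithStats(m)
    return [(s[i,4],ce[i],s[i,:4]) for i in range(1,n) if s[i,4]>=a]
E
python3 - <<'E'
from h import *
C={n:read_camera(n) for n in("scene","top")}
for n,c in C.items():
    for nm,lo,hi,z in(("red",(0,150,80),(7,255,255),.006),("blue",(105,130,60),(125,255,255),.006),("yel",(15,110,60),(35,255,255),.079)):
        for a,ce,b in blobs(c,lo,hi):
            if a<600: print(n,nm,a,ce.round(1),b,plane(c,ce,z).round(4))
c=C["top"]
a=cv2.resize(c["frame"][170:270,260:500],None,fx=3,fy=3,interpolation=cv2.INTER_CUBIC)
b=cv2.resize(C["scene"]["frame"][150:320,180:420],None,fx=3,fy=3,interpolation=cv2.INTER_CUBIC)
a=np.vstack([a,b[:300]]);cv2.imwrite("pics/crop1.png",a[:,:,::-1])
# bracket outline of the pale plates
h=cv2.cvtColor(c["frame"],cv2.COLOR_RGB2HSV)
g=c["frame"].astype(int); print(g[240,285],g[225,275],g[205,285])
E
```

```text
scene red 58 [402.3 238.5] [398 235  10   8] [0.3001 0.2488 0.006 ]
scene red 73 [349.2 286.9] [344 283  11   9] [0.5073 0.2666 0.006 ]
scene red 106 [516.8 341.1] [511 336  13  11] [0.3447 0.6143 0.006 ]
scene blue 55 [ 2.5 45. ] [ 0 40  8 11] [ 0.6966 -1.6226  0.006 ]
scene blue 88 [ 2.7 93.6] [ 0 84  9 17] [ 0.8236 -1.2169  0.006 ]
scene blue 37 [217.6 187.4] [214 185   8   6] [ 0.5377 -0.245   0.006 ]
scene blue 29 [607.8 473.3] [603 467  12  13] [0.4568 0.8699 0.006 ]
scene yel 319 [54.  29.4] [35 18 43 25] [ 0.522  -1.4288  0.079 ]
scene yel 226 [267.5 197.1] [261 183  13  30] [ 0.5004 -0.0454  0.079 ]
scene yel 15 [516.1 336.2] [510 335  14   5] [0.388  0.6167 0.079 ]
top red 65 [290.  227.2] [286 223   9   9] [0.5048 0.2669 0.006 ]
top red 69 [168. 285.] [164 281   9   9] [0.3427 0.616  0.006 ]
top red 74 [296.2 298.8] [292 294  10  10] [0.2974 0.2499 0.006 ]
top blue 63 [465.1 213.9] [461 210   9   9] [ 0.5349 -0.2452  0.006 ]
top yel 43 [403.9 220.2] [399 216  11   9] [ 0.5031 -0.0529  0.079 ]
[110 105 102] [87 87 80] [112 106 104]
```

View pics/crop1.png

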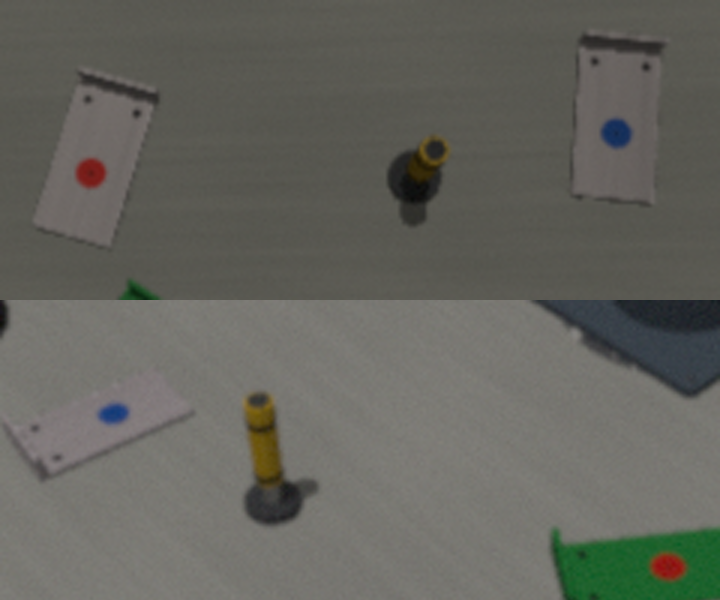

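Red spot is at about (0.506, 0.267). The punch is at about (0.497, -0.05), 0.50 m out and in reach. Both views agree and the crop confirms the identities. I'll go above the punch now.

Call:
move_arm(
  steps=[
    [-1,[20,42,0],[0,0,0]],
    [-1,[20,42,0],[0,0,0]],
    [-1,[20,42,0],[0,0,0]],
    [-1,[20,42,0],[0,0,0]],
    [-1,[20,42,0],[0,0,0]],
    [-1,[20,42,0],[0,0,0]],
    [-1,[20,42,0],[0,0,0]],
    [-1,[20,42,0],[0,0,0]],
  ],
  newtons=60,
)

```text
t: 1.0
tool_pos: [0.3739, -0.296, 0.2535]
eef_rot: [[0.951, 0.309, -0.003], [0.309, -0.951, -0.001], [-0.003, -0.0, -1.0]]
force: [1.2, 0.2, -1.0]
grip_width: 0.0854
```

Call:
move_arm(
  steps=[
    [-1,[21,42,0],[0,0,0]],
    [-1,[21,42,0],[0,0,0]],
    [-1,[21,42,0],[0,0,0]],
    [-1,[21,42,0],[0,0,0]],
    [-1,[21,42,0],[0,0,0]],
    [-1,[15,30,0],[0,0,0]],
    [-1,[0,0,0],[0,0,0]],
  ],
)

```text
t: 1.7
tool_pos: [0.499, -0.0383, 0.2546]
eef_rot: [[0.948, 0.317, 0.001], [0.317, -0.948, 0.001], [0.001, -0.001, -1.0]]
force: [0.4, -0.4, 0.7]
grip_width: 0.0854
```

```bash
python3 - <<'E'
from h import *
s=get_state();print(s["t"],s["tool_pos"].round(4),s["eef_rot"].round(3).tolist())
c=read_camera("wrist");print(c["intrinsics"].tolist(),c["T"].round(4).tolist())
cv2.imwrite("pics/w1.png",c["frame"][:,:,::-1])
E
```

```text
1.7 [ 0.499  -0.0383  0.2546] [[0.948, 0.317, 0.001], [0.317, -0.948, 0.001], [0.001, -0.001, -1.0]]
[[371.64829954431775, 0.0, 321.1629809210638], [0.0, 371.64829954431775, 239.99179402255538], [0.0, 0.0, 1.0]] [[0.3174, -0.9143, -0.2517, 0.5627], [-0.9483, -0.306, -0.0841, -0.0161], [-0.0001, 0.2654, -0.9641, 0.3735], [0.0, 0.0, 0.0, 1.0]]
```

View pics/w1.png

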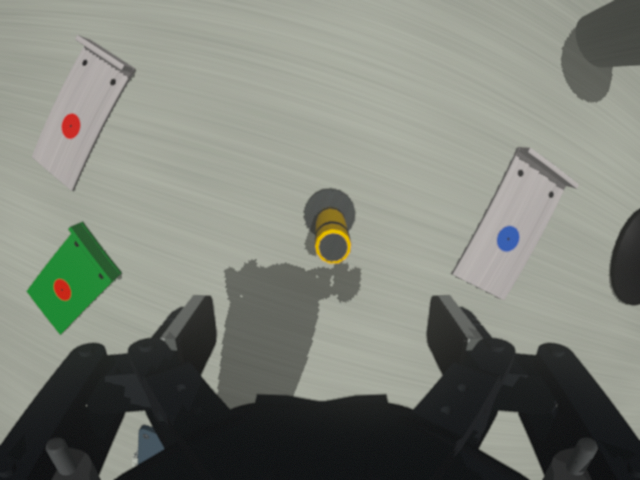

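The wrist view shows the sleeve top at (333,246), the foot at (330,214), the red spot at (71,126) and the blue spot at (508,239).

```bash
cat >> h.py <<'E'
def fplane(c,uv,z):
    K=c["intrinsics"];T=c["T"];v=np.array([uv[0]-K[0,2],uv[1]-K[1,2]]);r=np.hypot(*v);th=r/K[0,0]
    d=T[:3,:3]@np.array([*(v/r*np.sin(th)),np.cos(th)]);o=T[:3,3];return o+d*(z-o[2])/d[2]
E
python3 - <<'E'
from h import *
c=read_camera("wrist")
for n,p,z in(("top",(333,246),.124),("foot",(330,214),.010),("red",(71,126),.006),("blue",(508,239),.006)): print(n,fplane(c,p,z).round(4))
s=get_state();p=fplane(c,(333,246),.124)-s["tool_pos"];print(p,s["eef_rot"].T@p)
c=read_camera("top");print(plane(c,(405,219.5),.124),plane(c,(398,229),.01))
E
```

```text
top [ 0.495  -0.0495  0.124 ]
foot [ 0.4949 -0.0502  0.01  ]
red [0.5037 0.2637 0.006 ]
blue [ 0.5328 -0.249   0.006 ]
[-0.00215912 -0.00680983 -0.13040983] [-0.00404473  0.00567357  0.13041937]
[ 0.49493911 -0.04815312  0.124     ] [ 0.49263094 -0.04671668  0.01      ]
```

Call:
move_arm(
  steps=[
    [-1,[-2,-7,-20],[0,0,0]],
    [-1,[0,0,-40],[0,0,0]],
    [-1,[0,0,-30],[0,0,0]],
    [-1,[0,0,-10],[0,0,0]],
    [-1,[0,0,0],[0,0,0]],
  ],
)

```text
t: 2.35
tool_pos: [0.4925, -0.0606, 0.1534]
eef_rot: [[0.955, 0.298, 0.002], [0.298, -0.955, -0.006], [-0.0, 0.006, -1.0]]
force: [-0.0, 0.2, -0.6]
grip_width: 0.0855
```

Call:
move_arm(
  steps=[
    [-1,[2,11,0],[0,0,0]],
    [-1,[0,0,0],[0,0,0]],
    [-1,[0,0,0],[0,0,0]],
  ],
)

```text
t: 2.65
tool_pos: [0.4959, -0.05, 0.1563]
eef_rot: [[0.955, 0.296, 0.005], [0.296, -0.955, -0.006], [0.003, 0.008, -1.0]]
force: [-0.2, -0.4, -0.1]
grip_width: 0.0853
```

Call:
move_arm(
  steps=[
    [-1,[0,0,-20],[0.006,0.005,0]],
    [-1,[0,0,-20],[0,0,0]],
    [-1,[0,0,-15],[0,0,0]],
    [-1,[0,0,-6],[0,0,0]],
    [-1,[0,0,0],[0,0,0]],
  ],
)

```text
t: 3.15
tool_pos: [0.4997, -0.0493, 0.0985]
eef_rot: [[0.955, 0.297, 0.011], [0.297, -0.955, -0.001], [0.01, 0.004, -1.0]]
force: [-0.8, -0.7, -0.2]
grip_width: 0.0853
```

```bash
python3 - <<'E'
from h import *
s=get_state();print(s["t"],s["tool_pos"].round(4),s["eef_rot"].round(3).tolist(),s["force"])
c=read_camera("wrist");cv2.imwrite("pics/w2.png",c["frame"][:,:,::-1])
E
```

```text
3.15 [ 0.4997 -0.0493  0.0985] [[0.955, 0.297, 0.011], [0.297, -0.955, -0.001], [0.01, 0.004, -1.0]] [-0.75113617 -0.72587305 -0.22372397]
```

View pics/w2.png

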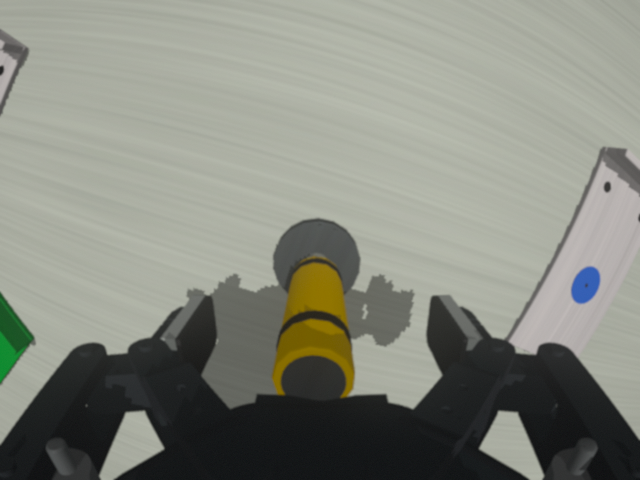

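The sleeve lies between the pads, with its top at (313,378). I'll make a small correction, then close.

Call:
move_arm(
  steps=[
    [-1,[-5,0,-6],[0.002,0.011,0]],
    [-1,[0,0,0],[0,0,0]],
    [0.2,[0,0,0],[0,0,0]],
    [0.6,[0,0,0],[0,0,0]],
    [1,[0,0,0],[0,0,0]],
    [1,[0,0,0],[0,0,0]],
    [1,[0,0,0],[0,0,0]],
  ],
  newtons=50,
)

```text
t: 3.9
tool_pos: [0.4959, -0.0493, 0.0951]
eef_rot: [[0.955, 0.297, 0.003], [0.297, -0.955, 0.001], [0.004, -0.0, -1.0]]
force: [-0.7, 0.7, -0.2]
grip_width: 0.0249
```

Call:
move_arm(
  steps=[
    [1,[0,0,10],[0,0,0]],
    [1,[0,0,20],[0,0,0]],
    [1,[0,20,20],[0,0,0]],
    [1,[0,35,10],[0,0,0]],
    [1,[2,35,0],[0,0,0]],
    [1,[2,35,0],[0,0,0]],
    [1,[2,35,0],[0,0,0]],
    [1,[0,35,0],[0,0,0]],
  ],
)

```text
t: 4.7
tool_pos: [0.4994, 0.1452, 0.1607]
eef_rot: [[0.958, 0.285, 0.0], [0.285, -0.958, -0.001], [-0.0, 0.001, -1.0]]
force: [0.8, 0.1, -3.7]
grip_width: 0.0249
```

Call:
move_arm(
  steps=[
    [1,[2,35,0],[0,0,0]],
    [1,[2,35,0],[0,0,0]],
    [1,[2,25,-5],[0,0,0]],
    [1,[0,12,-10],[0,0,0]],
    [1,[0,0,-10],[0,0,0]],
    [1,[0,0,0],[0,0,0]],
  ],
)

```text
t: 5.3
tool_pos: [0.5026, 0.2606, 0.1361]
eef_rot: [[0.956, 0.292, -0.001], [0.292, -0.956, -0.0], [-0.001, -0.0, -1.0]]
force: [0.2, -0.4, -3.4]
grip_width: 0.0249
```

```bash
python3 - <<'E'
from h import *
s=get_state();print(s["t"],s["tool_pos"].round(4),s["eef_rot"].round(3).tolist(),s["force"])
c=read_camera("wrist");cv2.imwrite("pics/w3.png",c["frame"][:,:,::-1])
for a,ce,b in blobs(c,(0,150,80),(7,255,255),60): print("w",a,ce,b,fplane(c,ce,.006))
t=read_camera("scene");u=t["frame"][150:350,240:480];cv2.imwrite("pics/s3.png",cv2.resize(u,None,fx=3,fy=3)[:,:,::-1])
E
```

```text
5.3 [0.5026 0.2606 0.1361] [[0.956, 0.292, -0.001], [0.292, -0.956, -0.0], [-0.001, -0.0, -1.0]] [ 0.18524123 -0.38488921 -3.40655414]
```

View pics/w3.png

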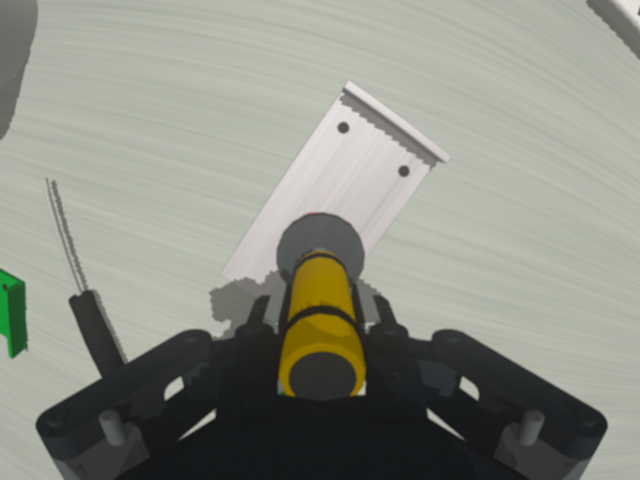

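View pics/s3.png

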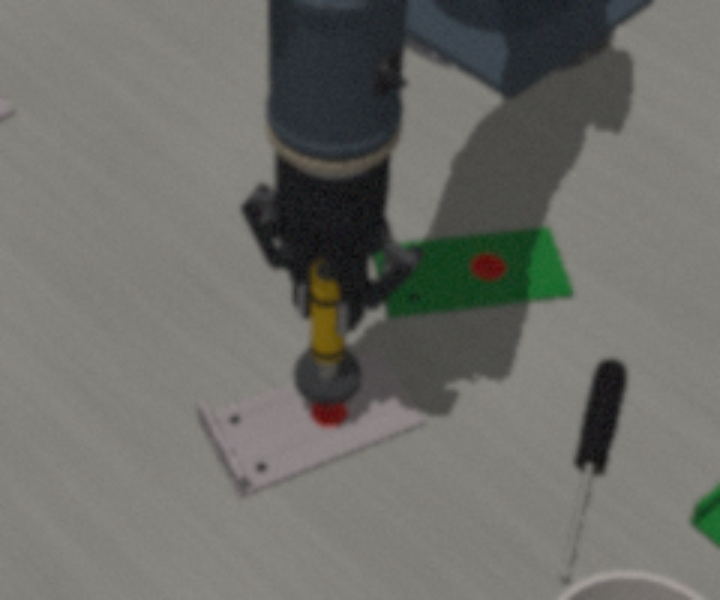

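The punch hangs upright at 40 mm up, with the red spot just under its foot (scene crop (330,413)). Target TCP is (0.506, 0.266), with contact at z ≈ 0.101.

Call:
move_arm(
  steps=[
    [1,[3,5,-10],[0,0,0]],
    [1,[0,0,-10],[0,0,0]],
    [1,[0,0,-4],[0,0,0]],
    [1,[0,0,0],[0,0,0]],
  ],
)

```text
t: 5.8
tool_pos: [0.5078, 0.2619, 0.1117]
eef_rot: [[0.958, 0.286, 0.001], [0.286, -0.958, -0.001], [0.001, 0.001, -1.0]]
force: [-0.4, -0.9, -3.0]
grip_width: 0.0245
```

```bash
python3 - <<'E'
from h import *
s=get_state();print(s["t"],s["tool_pos"].round(4),s["eef_rot"].round(3).tolist(),s["force"])
c=read_camera("wrist");t=read_camera("scene")
u=cv2.resize(t["frame"][230:330,290:420],None,fx=3.6,fy=3.6,interpolation=cv2.INTER_CUBIC)
w=c["frame"][60:420,160:480]
cv2.imwrite("pics/m4.png",np.hstack([w,u])[:,:,::-1])
z=s["tool_pos"][2]-.0951+.01
for p in((320,253),(320,250)):print(fplane(c,p,z))
E
```

```text
5.8 [0.5078 0.2619 0.1117] [[0.958, 0.286, 0.001], [0.286, -0.958, -0.001], [0.001, 0.001, -1.0]] [-0.41876853 -0.88597922 -2.96794911]
[0.51080598 0.26414334 0.02658572]
[0.51253496 0.26465727 0.02658572]
```

View pics/m4.png

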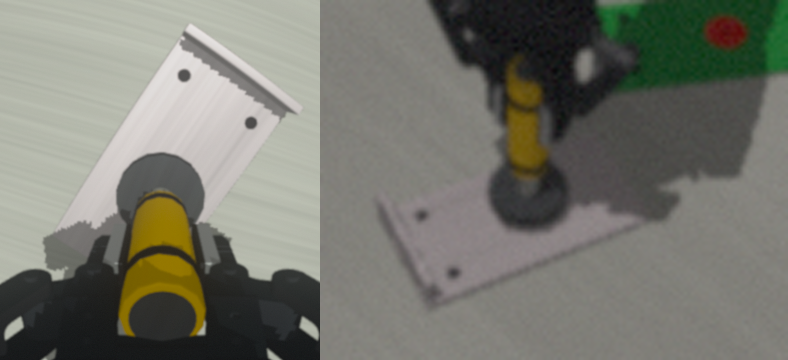

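```bash
python3 - <<'E'
from h import *
c=read_camera("wrist");s=get_state();print(s["tool_pos"])
a=fplane(c,(350,85),.028);b=fplane(c,(462,169),.028)
print(a,b,np.linalg.norm(a-b))
d=(b-a)/np.linalg.norm(b-a);n=np.array([d[1],-d[0],0]);n=n if n[0]>0 else -n
print("spot",(a+b)/2-n*.095,n)
# holes at z .006 for the same axis
h1=fplane(c,(344,135),.006);h2=fplane(c,(411,183),.006);print(h1,h2)
# full width of the foot
u=[fplane(c,p,s["tool_pos"][2]-.0851) for p in((277,255),(364,255),(320,213))];print(u,np.linalg.norm(u[0]-u[1]))
E
```

```text
[0.50809512 0.26239039 0.11259099]
[0.60612562 0.27588511 0.028     ] [0.58219158 0.20087401 0.028     ] 0.07873692545060632
spot [0.50365399 0.26725716 0.028     ] [ 0.95268009 -0.30397476 -0.        ]
[0.57940837 0.26980188 0.006     ] [0.5640161  0.22140478 0.006     ]
[array([0.50279926, 0.28786558, 0.02749099]), array([0.51715129, 0.23969541, 0.02749099]), array([0.53349161, 0.27107582, 0.02749099])] 0.050262774380726405
```

The wrist view puts the foot at about (0.509, 0.264). The spot is at about (0.5045, 0.266), by three estimates within 3 mm. I'll shift (-5, +3) and lower gently.

Call:
move_arm(
  steps=[
    [1,[-5,3,-2],[0,0,0]],
    [1,[0,0,-3],[0,0,0]],
    [1,[0,0,-2],[0,0,0]],
    [1,[0,0,0],[0,0,0]],
  ],
)

```text
t: 6.35
tool_pos: [0.5026, 0.2663, 0.1059]
eef_rot: [[0.958, 0.287, 0.003], [0.287, -0.958, 0.001], [0.003, -0.0, -1.0]]
force: [0.1, 0.7, -3.4]
grip_width: 0.0252
```

Call:
move_arm(
  steps=[
    [1,[0,0,-2],[0,0,0]],
    [1,[0,0,-2],[0,0,0]],
    [1,[0,0,-1],[0,0,0]],
    [1,[0,0,0],[0,0,0]],
  ],
)

```text
t: 6.75
tool_pos: [0.503, 0.2665, 0.101]
eef_rot: [[0.958, 0.286, 0.004], [0.286, -0.958, 0.001], [0.004, -0.0, -1.0]]
force: [-0.3, -0.3, -0.1]
grip_width: 0.0245
```

The weight has come off the wrist, so the foot is on the blank. One check before pressing.

```bash
python3 - <<'E'
from h import *
c=read_camera("wrist");t=read_camera("scene");s=get_state();print(s["tool_pos"],s["force"])
u=cv2.resize(t["frame"][230:330,290:420],None,fx=3.6,fy=3.6,interpolation=cv2.INTER_CUBIC)
cv2.imwrite("pics/m5.png",np.hstack([c["frame"][60:420,160:480],u])[:,:,::-1])
E
```

```text
[0.50301828 0.26645708 0.10105343] [-0.4406744  -0.54125112  0.56782854]
```

View pics/m5.png

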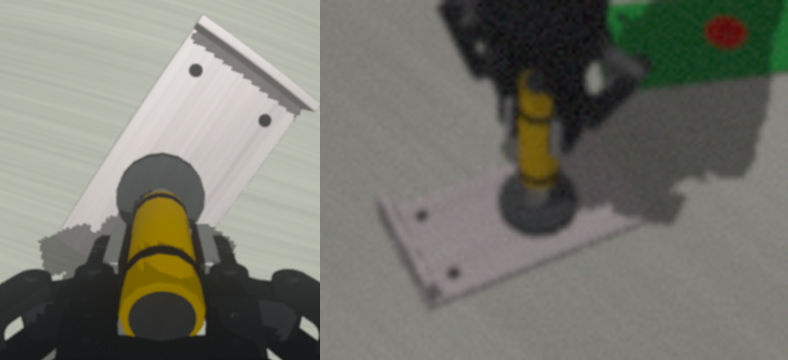

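```bash
python3 - <<'E'
from h import *
c=read_camera("wrist");t=read_camera("scene")
u=[fplane(c,p,.016) for p in((277,255),(364,255),(320,213))]
print((u[0]+u[1])/2,np.linalg.norm(u[0]-u[1]),u[2]-.026*np.array([.958,.286,0]))
print("scene foot",plane(t,(350.6,286.1-.8),.014))
a=fplane(c,(362,77),.028);b=fplane(c,(480,167),.028);d=(b-a)/np.linalg.norm(b-a);n=np.array([-d[1],d[0],0]);n*=np.sign(n[0])
print("spot",(a+b)/2-n*.095,np.linalg.norm(a-b))
E
```

```text
[0.50518581 0.26829364 0.016     ] 0.0503337400559376 [0.50380806 0.26817575 0.016     ]
scene foot [0.50580334 0.26973585 0.014     ]
spot [0.50297346 0.26654205 0.028     ] 0.07986099675639778
```

The foot is within about 4 mm of the spot in every view. Pressing straight down now.

Call:
move_arm(
  steps=[
    [1,[0,0,-2],[0,0,0]],
    [1,[0,0,-3],[0,0,0]],
    [1,[0,0,-3],[0,0,0]],
    [1,[0,0,-3],[0,0,0]],
  ],
)

```text
t: 7.35
tool_pos: [0.5029, 0.2673, 0.0947]
eef_rot: [[0.958, 0.287, 0.007], [0.287, -0.958, 0.003], [0.007, -0.001, -1.0]]
force: [-3.1, -1.9, 4.3]
grip_width: 0.0246
```

Call:
move_arm(
  steps=[
    [1,[0,0,-4],[0,0.005,0]],
    [1,[0,0,-3],[0,0,0]],
    [1,[0,0,-2],[0,0,0]],
    [1,[0,0,0],[0,0,0]],
  ],
)

```text
t: 7.75
tool_pos: [0.5035, 0.2674, 0.0917]
eef_rot: [[0.958, 0.287, 0.005], [0.287, -0.958, 0.005], [0.007, -0.003, -1.0]]
force: [-0.4, -0.4, -4.1]
grip_width: 0.0248
```

Call:
move_arm(
  steps=[
    [1,[0,0,-2],[0,0,0]],
    [1,[0,0,-2],[0,0,0]],
    [1,[0,0,-2],[0,0,0]],
  ],
)

```text
t: 8.05
tool_pos: [0.5042, 0.2678, 0.0908]
eef_rot: [[0.958, 0.286, 0.009], [0.286, -0.958, 0.006], [0.01, -0.004, -1.0]]
force: [-11.4, -5.9, 35.7]
grip_width: 0.025
```

It has bottomed out. Next I'll relieve the load and open.

Call:
move_arm(
  steps=[
    [1,[0,0,0],[0,0,0]],
    [1,[0,0,0],[-0.004,0.007,0]],
    [1,[0,0,0],[0,0,0]],
  ],
)

```text
t: 8.35
tool_pos: [0.5043, 0.2677, 0.0912]
eef_rot: [[0.958, 0.286, 0.002], [0.286, -0.958, 0.002], [0.002, -0.002, -1.0]]
force: [-3.7, -1.9, 10.0]
grip_width: 0.0249
```

Call:
move_arm(
  steps=[
    [0.2,[0,0,0],[0,0,0]],
    [-0.2,[0,0,0],[0,0,0]],
    [-0.6,[0,0,0],[0,0,0]],
    [-1,[0,0,0],[0,0,0]],
    [-1,[0,0,0],[0,0,0]],
    [-1,[0,0,0],[0,0,0]],
  ],
)

```text
t: 8.95
tool_pos: [0.505, 0.268, 0.0895]
eef_rot: [[0.958, 0.286, 0.001], [0.286, -0.958, 0.002], [0.002, -0.002, -1.0]]
force: [-0.2, 0.7, 0.9]
grip_width: 0.0855
```

Call:
move_arm(
  steps=[
    [-1,[0,0,10],[0,0,0]],
    [-1,[0,0,20],[0,0,0]],
    [-1,[0,0,30],[0,0,0]],
    [-1,[0,0,40],[0,0,0]],
    [-1,[0,0,40],[0,0,0]],
    [-1,[0,0,20],[0,0,0]],
    [-1,[0,0,0],[0,0,0]],
  ],
)

```text
t: 9.65
tool_pos: [0.5033, 0.2673, 0.2596]
eef_rot: [[0.958, 0.286, 0.001], [0.286, -0.958, 0.003], [0.002, -0.002, -1.0]]
force: [0.2, 0.6, 0.1]
grip_width: 0.0853
```

```bash
python3 - <<'E'
from h import *
c=read_camera("wrist");t=read_camera("scene");s=get_state();print(s["t"],s["tool_pos"],s["force"])
u=cv2.resize(t["frame"][220:320,290:400],None,fx=3.6,fy=3.6,interpolation=cv2.INTER_CUBIC)
cv2.imwrite("pics/m6.png",np.hstack([c["frame"][60:420,160:480],u])[:,:,::-1])
for a,ce,b in blobs(t,(105,130,60),(125,255,255),25):
    if 150<ce[0]<300: print("blue",plane(t,ce,.006))
E
```

```text
9.75 [0.50241398 0.26672618 0.25669348] [ 0.12840984 -0.40690194 -1.13556476]
blue [ 0.53766147 -0.24501508  0.006     ]
```

View pics/m6.png

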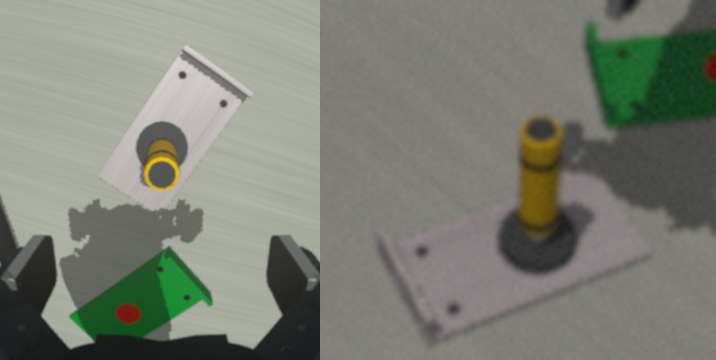

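```bash
python3 - <<'E'
from h import *
c=read_camera("wrist");t=read_camera("scene")
for z in(.130,.120): print(z,fplane(c,(321.5,234.5),z),plane(t,(351.1,255.6),z))
print("foot",fplane(c,(321.5,207),.016))
a=fplane(c,(344,106),.028);b=fplane(c,(412,155),.028);d=(b-a)/np.linalg.norm(b-a);n=np.array([-d[1],d[0],0]);n*=np.sign(n[0])
print("spot",(a+b)/2-n*.095,np.linalg.norm(a-b))
E
```

```text
0.13 [0.50547367 0.26828686 0.13      ] [0.51183413 0.27390669 0.13      ]
0.12 [0.50295404 0.26753051 0.12      ] [0.50575732 0.26798071 0.12      ]
foot [0.50351419 0.26767394 0.016     ]
spot [0.5004554  0.26734793 0.028     ] 0.07864075348341004
```

The views agree on the sleeve top at 0.120 m, the snapped height, and not at 0.130. The foot is within about 3 mm of the spot, upright and clear of the gripper. Handing in.

```bash
python3 -c "
from station import *
print(close_job(),get_state()['t'])"
```

```text
the job is handed in; nothing more can be done
the job is handed in; nothing more can be done
```

The job is handed in. The yellow punch was set cocked on the red spot of the pale bracket, pressed until the spring snapped, and left standing there with the gripper withdrawn. No verdict was reported.

- **Position:** the foot is about 3 mm from the spot centre. The red spot is hidden under the foot, so I worked its place out from the bracket's lip. My estimates of the spot differ by a few millimetres, well inside the 15 mm allowed.
- **Snapped:** the sleeve top fits 0.120 m above the counter (two camera views), which is the snapped height. At 0.130 m, the cocked height, the two views disagree by about 8 mm.
- **Press:** resistance fell off as the sleeve went down, reversed near the bottom, then rose to about 36 N against the end stop.
- **Upright:** in the last view the punch stands straight and the bracket looks flat.
- **Blue bracket:** the blue spot reads at its starting place in the scene camera.
- **Time:** the last clock reading, just before hand-in, was about 10 s of the 35 s allowed.

No check failed.

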